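Load the fraction collector's vials, then hold its spring-return boom at mark 2

ROBOT

A 7-joint arm with a two-finger parallel gripper is mounted at the origin on a cart in front of the work surface, level with it; the furniture and walls round the work are solid. World frame = base frame: x ahead of the robot, y to its left, z up, the work surface at z = 0. Lengths are in m, angles in rad, forces in N, time in s.
With the tool pointing down it reaches from about 0.425 to 0.875 m from the base axis. Payload 4.7 kg.
Tool frame: the origin (TCP) lies midway between the tips of the shut fingers; the grasp point (between the pads) lies ctrl.grasp_offset behind it (ctrl.grasp_offset is the distance from the TCP to the grasp point, in m); z points along the fingers, y is the line along which they close (so a half turn about z gives the same grasp; the last joint's range is limited). The gripper opens to 87 mm and grips with 3 to 60 N. Pads are 19 mm wide; open, the fingers measure 117 mm over their backs; the gripper's body (75 mm by 190 mm) begins 51 mm behind the grasp point.
Start: joints at [-1.204, 0.321, -0.07, 1.45, 0.023, 1.371, -0.057], TCP at [0.225, 0.61, 0.223] pointing down, gripper open.
Joint ranges: [-2.86, 2.86], [-0.3, 2.09], [-1.38, 1.24], [0.06, 2.45], [-1.56, 4.7], [0.09, 2.05], [-2.69, 2.69]. Speed limits (rad/s): [2.57, 2.57, 3.14, 3.14, 3.14, 3.14, 3.14].

INTERFACE

Orientations are given as a rotation vector (axis times angle).
In Python, from bench import ctrl gives the robot as it stands. The module is installed in compiled form; this text tells all that it offers.
- The arm moves only by the tool jog_arm, never from a script. Its argument "moves" is one flat list of numbers, 7 for each row, row after row: the shift along the tool's x, y, z in units of 30 cm (1.0 is 30 cm), then the turn, a rotation vector about the tool's x, y, z in units of 60 degrees (1.0 is 60 degrees), then the gripper's target within -1 to 1 (fully open at 1, half-way at 0, shut at -1). In form: [x, y, z, wx, wy, wz, fingers, x, y, z, wx, wy, wz, fingers, ...]. A call has exactly 8 rows; each row is the pose to reach, as a shift and turn from the pose commanded when the call began, along the tool's axes at that moment; what a row does not reach only later rows make up. A row lasts 1/8 s, in which the tool goes at most 62.5 mm and 10.7 degrees, less where a joint would pass 70% of its speed; a pose out of reach is approached as far as the arm can. A call with a number of a shift or a turn outside -1 to 1 is refused whole. A call with a gripper value outside its range is refused whole. The fingers move at their own pace and stop on an object; "newtons" is the grip in N (left out, the last holds). Time passes only in rows, so rows that repeat a pose let the fingers close, or fill a call up. It gives the time, the measured TCP pose, the force, the opening and the grip force at its end, in the units of the state.
- ctrl.get_state(): the state, without advancing time (a new reading comes with each control period).
- ctrl.get_image(name): name is "scene" or "side" or "wrist"; returns a dict with "pixels" (400x640x3 uint8, red, green, blue), "fx", "fy", "cx", "cy" (pixels), "xyz" and "rotation" of the camera in the world; the wrist camera has in their place "tool_from_camera" (4x4, takes a point from camera to tool coordinates, whose origin is the TCP and whose axes are the flange's). Camera axes: x right, y up, looking along -z (the intrinsics and any distortion apply to the point x, -y, -z); pixel columns grow to the right and rows downward; lengths in m; the calibration is good to about 2 mm. A picture is of the moment at which its call begins: read the wrist's pose just before it. There is no depth.
- ctrl.close_job(): hands the job in; it is judged then, once.
The state is a dict: "time": time; "joint_positions": joint angles; "qd": joint speeds; "joint_torque": joint torques, N m; "position": TCP position; "tool_rot": TCP orientation; "ft_force": force on the tool from outside, world axes, zero at the start; "torque": the same for the moment, N m; "grip_width": opening from 0.0 (shut) to 1.0 (fully open); "grip_force": force on a finger pad.
Only numpy, scipy, OpenCV 4.12 (cv2) and the standard library are available. Lean on these libraries where they do the work, as an engineer would, in place of code of your own. Each camera call takes 0.05 s, during which the arm holds its last target. There are 200 camera calls.

TASK

Make the fraction collector ready for the next peak: stand the two open vials upright and fully down in the free holes of its tray in the order in which the fractions will come, first hole 2 (next to the capped vial), then hole 3. Then squeeze the boom's grip so that its lock button goes fully in, and draw the boom out until mark 2 of its scale stands at the front face of the collar, with the nozzle over the vial in hole 2. A spring pulls the boom back to the waste port, so finish while still holding it still at mark 2 with the grip squeezed. Leave the capped vial and the timer, column and spanner where they are.

Things in the scene. Friction and masses are not known exactly. Their poses are not given: they have to be found in the camera images.
- collector: the fraction collector, fixed on the bench. Origin at bench level under the parked nozzle, on the axis of a steel waste funnel (diameter 29 mm, rim 98 mm high); x points away from the robot along the boom (it runs out along -x), y left, z up. Grey base plate 330 x 74 mm, 8 mm high. A post at x = 110 mm carries the boom's fixed outer tube (24 mm square, axis 150 mm high, top of post 173 mm)
- hole2 (a point): hole 2: centre of its bottom, 8 mm above the bench; axes as the collector's. White tray 152 x 72 mm between robot and funnel, top 32 mm above the bench, with three holes of diameter 30 mm, 24 mm deep, along y = 0 of the collector: hole 1 at x = -50 mm (holds the capped vial), hole 2 at -100, hole 3 at -150 (nearest the robot), marked by 1, 2, 3 black dots
- hole3 (a point): hole 3: centre of its bottom, 8 mm above the bench; axes as the collector's
- vial_a: an open clear-glass vial, diameter 27 mm up to 77 mm above its foot, then a threaded neck of 22 mm, 95 mm high in all, 30 to 60 g; foot with a 2 mm bevel. Starts upright on the bench left of the collector. The two open vials are alike. Origin at the centre of its foot, z up
- vial_a_mid (a point): the same vial's centre, on its axis half-way up, 47.5 mm above the foot
- vial_a_foot (a point): the same vial's foot, centre of its underside
- vial_b: an open clear-glass vial, diameter 27 mm up to 77 mm above its foot, then a threaded neck of 22 mm, 95 mm high in all, 30 to 60 g; foot with a 2 mm bevel. Starts upright on the bench left of the collector. The two open vials are alike. Origin at the centre of its foot, z up
- vial_b_mid (a point): the other open vial's centre, on its axis half-way up, 47.5 mm above the foot
- vial_b_foot (a point): the other open vial's foot, centre of its underside
- capped_vial: a vial like the others but with a black screw cap (99 mm high), standing in hole 1; origin at the centre of its foot; not to be disturbed
- grip (a point): black grip block on the boom's head, above the nozzle, 24 mm long (x), from 163 to 215 mm above the bench; axes as the collector's, this point at bench level under the nozzle. Pinch it from above across y: left a fixed cheek at y = +12.5 mm, right the grey lock button (18 mm long, 34 mm high), face at y = -17.5 mm, pressed in at -12.5. So 30 mm wide, 25 mm and centred on y = 0 when squeezed
- grip_center (a point): centre of the squeezed grip, level with the button's centre, 190 mm above the bench, on the nozzle's axis; moves with the boom. No other part of the collector stands within 30 mm to its left and right, above 163 mm
- nozzle (a point): tip of the nozzle under the boom's head, 117 mm above the bench (rims of vials in the tray: 103 mm); moves with the boom
- boom (a joint): how far the boom is out (m), along the collector's -x: 0 parked over the funnel, 0.05, 0.10, 0.15 at marks 1, 2, 3, end stop 0.16. Marks: broad black lines with 1, 2, 3 dots on the 16 mm square inner tube (hidden when parked), read at the collar's front face; at mark n the nozzle is over hole n. A spring pulls it home with 4.5 N, at mark 2 with 6 N; 0.5 N friction
- collar (a point): index of the scale: top of the front face of the black collar in which the outer tube ends, at x = 34 mm of the collector, 165 mm above the bench
- lock_button (a joint): how far the lock button is in (m): 0 out, 0.005 fully in. While parked the boom is stopped after 1 mm unless the button is in by more than about 3 mm; its spring takes 3 N to start, 7 N fully in. When let go the spring takes the boom home and it locks again
- timer: grey bench timer, 24 x 62 x 60 mm, standing right of the collector; bystander
- column: steel separation column, 14 x 202 x 12 mm, lying on the far right; bystander
- spanner: small steel spanner, 129 mm long, lying at the bench's front edge, right of the collector; bystander
Things that resemble listed ones, but are neither listed nor needed, are in the scene too. Leave any orange look-alike of the vial_b alone.

How it is judged:
By the outcome, as a careful person would: the job done as asked, in the order asked, and still so for the second after the job is handed in, while the arm keeps its last pose, push and grip.
It also fails if it takes over 67 s, if anything falls off the work surface, if the arm or the gripper's body presses on something with over 40 N, if the wrist force passes 120 N, or if a joint passes its speed limit or range.

## Working session

There is one attempt and no reset: what is moved stays moved. The work goes in short steps, Python scripts to look and compute and a tool call to move; the robot and the scene stay as the last step left them, time stands still between calls to the robot, and variables do not carry over. Pictures are saved under pics/ and viewed, at most 10 in all, crops included, and the job is handed in when it is done.

Besides the shell and the picture viewer there is one more tool, called after ">>>" by a JSON object that holds its "op" and its "data", one argument or row to a line. jog_arm: Moves the arm, as the interface text tells. Its arguments: {"type":"object","properties":{"moves":{"type":"array"},"newtons":{"type":"number"}},"required":["moves"]}

```bash
mkdir -p pics; cat > h.py <<'E'
import numpy as np, cv2
from scipy.spatial.transform import Rotation as R
from bench import ctrl
def snap(n,f):
    d=ctrl.get_image(n); cv2.imwrite(f'pics/{f}.png',d['pixels'][:,:,::-1]); return d
def cam(d,s=None):
    if 'xyz' in d: 
        r=np.array(d['rotation']); r=r if r.shape==(3,3) else R.from_rotvec(r).as_matrix()
        return r,np.array(d['xyz'])
    T=np.eye(4);T[:3,:3]=R.from_rotvec(s['tool_rot']).as_matrix();T[:3,3]=s['position'];T=T@np.array(d['tool_from_camera']);return T[:3,:3],T[:3,3]
def ray(d,u,v,s=None):
    r,c=cam(d,s); w=r@np.array([(u-d['cx'])/d['fx'],-(v-d['cy'])/d['fy'],-1]); return c,w
def onz(d,u,v,z,s=None):
    c,w=ray(d,u,v,s); return c+w*(z-c[2])/w[2]
def proj(d,p,s=None):
    r,c=cam(d,s); q=r.T@(np.array(p)-c); return d['cx']+d['fx']*q[0]/-q[2], d['cy']-d['fy']*q[1]/-q[2]
E
python3 - <<'E'
from h import *
import pickle
s=ctrl.get_state(); print(s, ctrl.grasp_offset)
for n in('scene','side','wrist'):
    d=snap(n,n+'0'); print(n,{k:v for k,v in d.items() if k!='pixels'}); pickle.dump((d,s),open(n+'0.pkl','wb'))
E
```

```text
{'time': 0.0, 'joint_positions': array([-1.20393069,  0.32184659, -0.07010803,  1.451684  ,  0.02260307,
        1.37078317, -0.0569241 ]), 'qd': array([ 0.00113398,  0.00028315, -0.00150354, -0.000207  ,  0.0006772 ,
       -0.0016193 , -0.00148137]), 'joint_torque': array([ 1.47764426e-04, -4.91292965e+01, -4.03563436e-01, -3.12526166e+01,
       -6.38159411e-02,  4.35472280e-02,  1.62308652e-04]), 'position': array([0.22441393, 0.60944012, 0.22144185]), 'tool_rot': array([-5.51165215e-01, -3.09261407e+00,  3.01215103e-03]), 'ft_force': array([ 0.09951708, -0.32163933, -0.4051428 ]), 'torque': array([-0.01864545,  0.04829889, -0.0285276 ]), 'grip_force': 0.0, 'grip_width': 0.9985498449670429} 0.0187
scene {'fx': 428.95553151231223, 'fy': 428.95553151231223, 'cx': 321.2065714966645, 'cy': 199.12967067317962, 'xyz': array([ 0.07582561, -0.76067136,  0.84851323]), 'rotation': array([ 0.84949238, -0.27259727, -0.56481393])}
side {'fx': 471.450795967031, 'fy': 471.450795967031, 'cx': 320.8898964196401, 'cy': 200.98502991614058, 'xyz': array([0.94240248, 0.89925557, 1.31486358]), 'rotation': array([0.19543245, 0.95161603, 2.62495306])}
wrist {'fx': 309.00030311950053, 'fy': 309.00030311950053, 'cx': 320.4514606903593, 'cy': 201.33336359110118, 'tool_from_camera': array([[ 7.57875609e-04,  9.69729699e-01,  2.44179720e-01,
         6.57515370e-02],
       [ 9.99999287e-01, -9.60309343e-04,  7.09991072e-04,
        -1.98949303e-04],
       [ 9.22987495e-04,  2.44179008e-01, -9.69729736e-01,
        -1.62633785e-01],
       [ 0.00000000e+00,  0.00000000e+00,  0.00000000e+00,
         1.00000000e+00]])}
```

View pics/scene0.png

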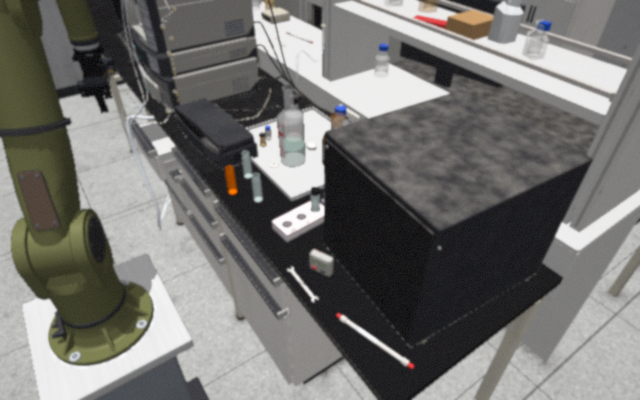

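View pics/side0.png

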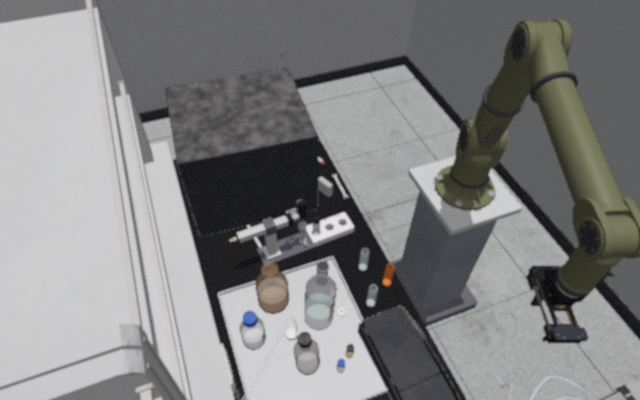

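Scene view: two clear vials at about (247,163) and (257,187), with the orange look-alike at (231,180). The tray is near (300,220) and a big black box hides the boom. Side view: vials at about (364,258) and (372,294), the orange one at (388,274), and the collector at about (240–355, 200–260). I'll enlarge this part.

```bash
python3 - <<'E'
from h import *
a=cv2.imread('pics/side0.png')[165:315,220:420]; cv2.imwrite('pics/sc.png',cv2.resize(a,None,fx=4,fy=4,interpolation=cv2.INTER_CUBIC))
E
```

```text
(no output)
```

View pics/sc.png

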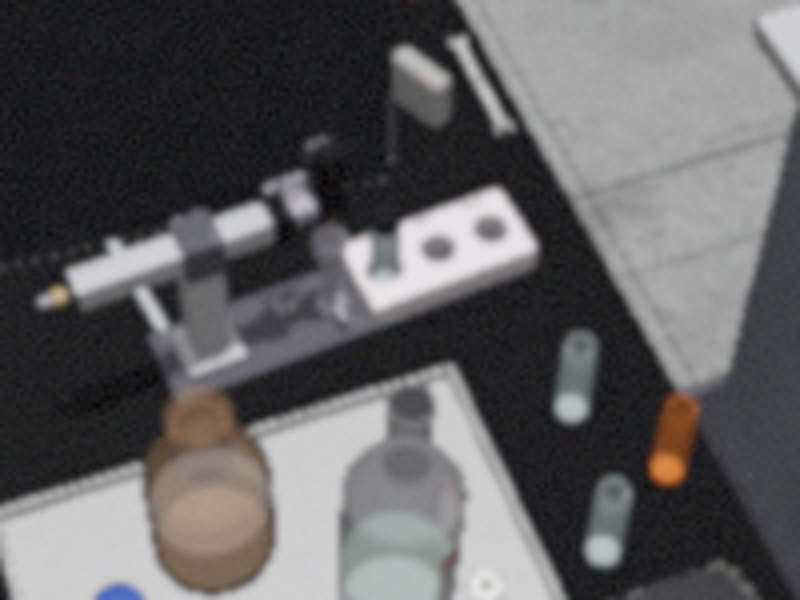

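Crop: hole 2 is at (438,248) and hole 3 at (490,229). Vial feet are at (571,408) and (602,550), mouths at (582,343) and (614,488). The boom runs left from the grip at about (325,180).

```bash
python3 - <<'E'
from h import *
import pickle
d,s=pickle.load(open('side0.pkl','rb'))
f=lambda u,v,z:onz(d,u/4+220,v/4+165,z).round(4)
h2=f(438,248,.032);h3=f(490,229,.032);print('h2',h2,'h3',h3,np.linalg.norm(h2-h3))
for n,c in {'A':(571,408,582,343),'B':(602,550,614,488),'or':(668,468,683,402)}.items(): print(n,f(c[0],c[1],.004),f(c[2],c[3],.095))
for n,c in {'tray corners':[(498,187),(540,245),(343,245),(378,300)]}.items(): print([f(*x,.032) for x in c])
print('post top',f(197,228,.173),'boom end',f(80,280,.16), 'outer tube front',f(265,215,.162),'grip top',f(318,143,.215))
print('timer', f(425,70,.06),'bottle neck',f(410,400,.2), f(405,560,.1))
d,s=pickle.load(open('wrist0.pkl','rb')); 
q=ctrl.get_state();print(R.from_rotvec(q['tool_rot']).as_matrix().round(3))
E
```

```text
h2 [0.5524 0.0195 0.032 ] h3 [0.5032 0.0163 0.032 ] 0.04930395521659497
A [0.5031 0.189  0.004 ] [0.5011 0.1875 0.095 ]
B [0.5337 0.3139 0.004 ] [0.5325 0.312  0.095 ]
or [0.454  0.2671 0.004 ] [0.4517 0.2636 0.095 ]
[array([ 0.4788, -0.0237,  0.032 ]), array([0.47  , 0.0471, 0.032 ]), array([ 0.6268, -0.0119,  0.032 ]), array([0.6191, 0.0519, 0.032 ])]
post top [0.7599 0.034  0.173 ] boom end [0.8545 0.0403 0.16  ] outer tube front [0.7053 0.032  0.162 ] grip top [0.6565 0.0202 0.215 ]
timer [ 0.4976 -0.1506  0.06  ] bottle neck [0.6706 0.2498 0.2   ] [0.6978 0.3143 0.1   ]
[[-0.938  0.345 -0.   ]
 [ 0.345  0.938 -0.001]
 [-0.    -0.001 -1.   ]]
```

```bash
cat >> h.py <<'E'
def delta(target,yaw,s=None):
    """tool units to reach TCP target pointing down with tool x along world angle yaw (rad)"""
    s=s or ctrl.get_state(); M=R.from_rotvec(s['tool_rot'])
    t=M.inv().apply(np.array(target)-s['position'])/.3
    X=np.array([np.cos(yaw),np.sin(yaw),0]);Z=np.array([0,0,-1.]);G=np.stack([X,np.cross(Z,X),Z],1)
    w=(M.inv()*R.from_matrix(G)).as_rotvec()/np.deg2rad(60)
    print('pos',s['position'].round(4),'F',s['ft_force'].round(1),'t',s['time'],'-> shift',t.round(4),'turn',w.round(4)); return t,w
Y=np.pi+.065
E
python3 - <<'E'
from h import *
import pickle
d,s=pickle.load(open('side0.pkl','rb'))
print('box bottom',onz(d,317,206,0),onz(d,195,232,0))
for z in (.2,.25,.3,.35,.4): print(z,onz(d,325,135,z),onz(d,178,158,z))
print('blackdev',onz(d,362,318,.05),onz(d,395,308,.05),onz(d,435,375,.05))
delta((.44,.3,.26),Y); delta((.502,.188,.22),Y)
E
```

```text
box bottom [ 0.54976438 -0.10612489  0.        ] [ 0.98335818 -0.14539362  0.        ]
0.2 [ 0.46881755 -0.24358717  0.2       ] [ 0.96855277 -0.30838694  0.2       ]
0.25 [ 0.49005714 -0.19233234  0.25      ] [ 0.96737997 -0.25422594  0.25      ]
0.3 [ 0.51129673 -0.14107752  0.3       ] [ 0.96620716 -0.20006494  0.3       ]
0.35 [ 0.53253632 -0.0898227   0.35      ] [ 0.96503436 -0.14590394  0.35      ]
0.4 [ 0.55377591 -0.03856787  0.4       ] [ 0.96386156 -0.09174294  0.4       ]
blackdev [0.59222978 0.37089563 0.05      ] [0.48797875 0.37644604 0.05      ] [0.47727249 0.59130891 0.05      ]
pos [0.2245 0.6096 0.2217] F [ 0.1 -1.5  0. ] t 0.15 -> shift [-1.0307 -0.7203 -0.1265] turn [-1.400e-03 -2.000e-04 -3.989e-01]
pos [0.2245 0.6096 0.2217] F [ 0.1 -1.5  0. ] t 0.15 -> shift [-1.3536 -0.9991  0.0073] turn [-1.400e-03 -2.000e-04 -3.989e-01]
```

>>> {"op": "jog_arm", "data": {
  "moves": [-0.15, -0.11, -0.02, 0, 0, -0.06, 1, -0.3, -0.22, -0.04, 0, 0, -0.12, 1, -0.45, -0.33, -0.06, 0, 0, -0.18, 1, -0.6, -0.44, -0.08, 0, 0, -0.24, 1, -0.75, -0.55, -0.08, 0, 0, -0.3, 1, -0.88, -0.65, -0.08, 0, 0, -0.36, 1, -1, -0.72, -0.08, 0, 0, -0.4, 1, -1, -0.72, -0.08, 0, 0, -0.4, 1]
}}

```text
time: 1.15
position: [0.434, 0.2998, 0.2465]
tool_rot: [-0.092, 3.139, -0.002]
ft_force: [-0.6, -0.1, -0.2]
grip_width: 1.003
grip_force: 0.0
```

```bash
python3 - <<'E'
from h import *
import pickle
s=ctrl.get_state();d=snap('wrist','w1');pickle.dump((d,s),open('w1.pkl','wb'))
for p in [(.502,.188,.095),(.533,.313,.095),(.552,.0195,.032),(.652,.026,.215)]: print(proj(d,p,s))
delta((.502,.188,.16),Y)
E
```

```text
(np.float64(214.8581777746167), np.float64(244.09932488719022))
(np.float64(327.73944029101636), np.float64(276.36452622796065))
(np.float64(103.51291153580746), np.float64(254.20452059573785))
(np.float64(-26.86849112269499), np.float64(458.5334342753396))
pos [0.4322 0.3023 0.2464] F [-0.   0.   0.2] t 1.2 -> shift [-0.2085 -0.3947  0.288 ] turn [ 0.0001 -0.0003 -0.0026]
```

View pics/w1.png

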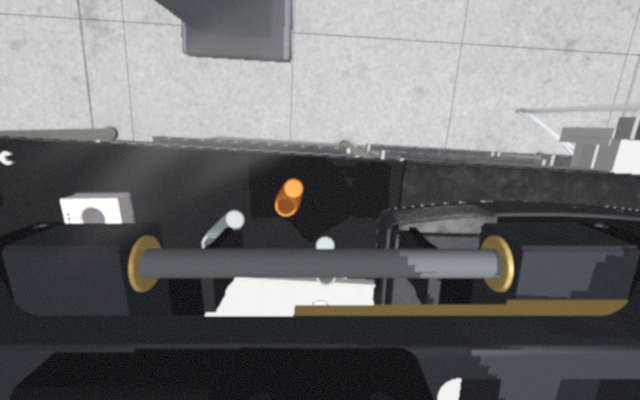

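Wrist view: the foot discs show at (235,218) for A, (325,244) for B and (293,188) for orange. Tray hole 3 is at (93,215), and the gripper hides the middle.

```bash
python3 - <<'E'
from h import *
import pickle
d,s=pickle.load(open('w1.pkl','rb'))
for n,c in {'A':(235,219,.004),'B':(325,244,.004),'O':(293,188,.004),'h3':(93,215,.032)}.items(): print(n,onz(d,*c,s))
E
```

```text
A [0.50217158 0.18529607 0.004     ]
B [0.53129877 0.31092606 0.004     ]
O [0.45399904 0.26314216 0.004     ]
h3 [0.49847403 0.01213603 0.032     ]
```

>>> {"op": "jog_arm", "data": {
  "moves": [-0.1, -0.15, 0, 0, 0, 0, 1, -0.18, -0.3, 0.1, 0, 0, 0, 1, -0.21, -0.398, 0.2, 0, 0, 0, 1, -0.21, -0.398, 0.32, 0, 0, 0, 1, -0.21, -0.398, 0.44, 0, 0, 0, 1, -0.21, -0.398, 0.56, 0, 0, 0, 1, -0.21, -0.398, 0.66, 0, 0, 0, 1, -0.21, -0.398, 0.678, 0, 0, 0, 1]
}}

```text
time: 2.2
position: [0.4997, 0.1896, 0.0409]
tool_rot: [0.107, -3.135, 0.002]
ft_force: [0.6, -0.0, -0.1]
grip_width: 0.998
grip_force: 0.0
```

```bash
python3 - <<'E'
from h import *
import pickle
s=ctrl.get_state();d=snap('wrist','w2');pickle.dump((d,s),open('w2.pkl','wb'))
print(proj(d,(.502,.187,.095),s),proj(d,(.502,.187,.0),s),proj(d,(.502,.0145,.032),s))
delta((.502,.187,.043),Y)
E
```

```text
(np.float64(314.37755045172923), np.float64(300.7920428264101)) (np.float64(317.3071826679146), np.float64(225.1033780652961)) (np.float64(21.92292792365828), np.float64(222.6704977490495))
pos [0.5007 0.1896 0.0417] F [-0.4 -0.3 -0.2] t 2.25 -> shift [-0.0038 -0.0091 -0.0043] turn [-0.0007 -0.0028  0.0029]
```

View pics/w2.png

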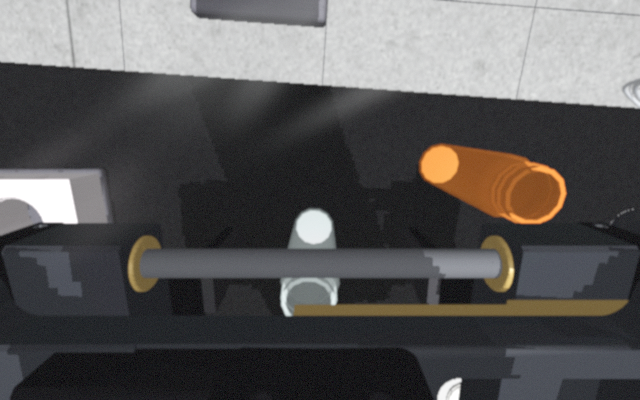

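Wrist view: vial A's foot is at (314,226) and its mouth at (309,295), between the fingers as predicted. I'll close on it and lift.

>>> {"op": "jog_arm", "data": {
  "moves": [0, -0.005, 0, 0, 0, 0, -1, 0, -0.005, 0, 0, 0, 0, -1, 0, -0.005, 0, 0, 0, 0, -1, 0, -0.005, 0, 0, 0, 0, -1, 0, -0.005, 0, 0, 0, 0, -1, 0, -0.005, -0.08, 0, 0, 0, -1, 0, -0.005, -0.18, 0, 0, 0, -1, 0, -0.005, -0.27, 0, 0, 0, -1],
  "newtons": 12
}}

```text
time: 3.25
position: [0.5024, 0.1871, 0.1251]
tool_rot: [-0.104, 3.14, 0.0]
ft_force: [-1.3, -0.5, -0.7]
grip_width: 0.174
grip_force: 0.0
```

```bash
python3 - <<'E'
from h import *
delta((.48,.06,.13),Y)
delta((.551,.0175,.13),Y)
E
```

```text
pos [0.5024 0.1871 0.1251] F [-1.3 -0.5 -0.7] t 3.25 -> shift [ 0.1023 -0.4178 -0.0163] turn [0.0001 0.0001 0.001 ]
pos [0.5024 0.1871 0.1251] F [-1.3 -0.5 -0.7] t 3.25 -> shift [-0.1245 -0.5748 -0.0163] turn [0.0001 0.0001 0.001 ]
```

```bash
python3 - <<'E'
from h import *
import pickle
s=ctrl.get_state();print(s['grip_width'],s['grip_force'],s['position']);d=snap('wrist','w3');pickle.dump((d,s),open('w3.pkl','wb'))
e=snap('side','s3');a=e['pixels'][165:315,280:480,::-1]
a=cv2.resize(a,(560,420),interpolation=cv2.INTER_CUBIC)
cv2.imwrite('pics/c3.png',np.vstack([cv2.resize(d['pixels'][100:360,100:500,::-1],(560,180*560//277//2*1)),a])[:600])
E
```

```text
0.17350008756926924 0.0 [0.50236561 0.18709371 0.12511059]
```

View pics/c3.png

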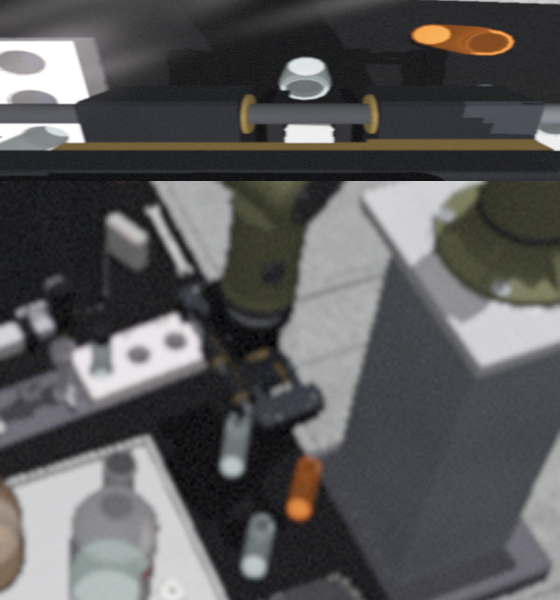

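The fingers were still closing when the lift began. Vial A still stands at the same place, about (233,440) in the lower crop. I'll open part-way, go down again, and allow the fingers more time.

>>> {"op": "jog_arm", "data": {
  "moves": [0, 0, 0, 0, 0, 0, 0.2, 0, 0, 0, 0, 0, 0, 0.2, 0, 0, 0, 0, 0, 0, 0.2, 0, 0, 0, 0, 0, 0, 0.2, 0, 0, 0, 0, 0, 0, 0.2, 0, 0, 0.09, 0, 0, 0, 0.2, 0, 0, 0.18, 0, 0, 0, 0.2, 0, 0, 0.27, 0, 0, 0, 0.2]
}}

```text
time: 4.35
position: [0.5025, 0.1872, 0.0425]
tool_rot: [-0.104, 3.139, 0.0]
ft_force: [-0.0, 1.0, -0.2]
grip_width: 0.601
grip_force: 0.0
```

>>> {"op": "jog_arm", "data": {
  "moves": [0, 0, 0, 0, 0, 0, -1, 0, 0, 0, 0, 0, 0, -1, 0, 0, 0, 0, 0, 0, -1, 0, 0, 0, 0, 0, 0, -1, 0, 0, 0, 0, 0, 0, -1, 0, 0, 0, 0, 0, 0, -1, 0, 0, 0, 0, 0, 0, -1, 0, 0, -0.02, 0, 0, 0, -1],
  "newtons": 12
}}

```text
time: 5.35
position: [0.5017, 0.1869, 0.0488]
tool_rot: [0.104, -3.139, 0.001]
ft_force: [0.4, -0.1, -1.0]
grip_width: 0.305
grip_force: 12.0
```

```bash
python3 - <<'E'
from h import *
delta((.551,.0175,.125),Y)
E
```

```text
pos [0.5017 0.1869 0.0488] F [ 0.4 -0.1 -1. ] t 5.35 -> shift [-0.1263 -0.5743 -0.2538] turn [-0.0004 -0.0013  0.0009]
```

>>> {"op": "jog_arm", "data": {
  "moves": [0, 0, -0.1, 0, 0, 0, -1, 0, 0, -0.2, 0, 0, 0, -1, -0.03, -0.12, -0.255, 0, 0, 0, -1, -0.06, -0.26, -0.255, 0, 0, 0, -1, -0.09, -0.4, -0.255, 0, 0, 0, -1, -0.11, -0.5, -0.255, 0, 0, 0, -1, -0.125, -0.575, -0.255, 0, 0, 0, -1, -0.125, -0.575, -0.255, 0, 0, 0, -1]
}}

```text
time: 6.35
position: [0.5509, 0.0154, 0.1254]
tool_rot: [0.098, -3.139, 0.001]
ft_force: [0.4, 0.7, -0.4]
grip_width: 0.307
grip_force: 12.0
```

```bash
python3 - <<'E'
from h import *
import pickle
s=ctrl.get_state();print(s['grip_width'],s['grip_force'],s['position']);d=snap('wrist','w4');pickle.dump((d,s),open('w4.pkl','wb'))
e=snap('side','s4');pickle.dump((e,s),open('s4.pkl','wb'))
a=e['pixels'][190:265,280:380,::-1]
a=cv2.resize(a,(640,480),interpolation=cv2.INTER_CUBIC)[:300]
b=cv2.resize(d['pixels'][140:290,160:480,::-1],(640,300),interpolation=cv2.INTER_CUBIC)
cv2.imwrite('pics/c4.png',np.vstack([b,a]))
h2,h3=[.551,.0175,.032],[.502,.0145,.032]
print('vial foot pred',proj(d,s['position']+[0,0,-.043],s),'h2',proj(d,h2,s),'h3',proj(d,h3,s))
E
```

```text
0.30676678049678036 11.999501164827961 [0.55092154 0.01540907 0.12541807]
vial foot pred (np.float64(321.24789362482545), np.float64(221.10455641907208)) h2 (np.float64(323.6382453697225), np.float64(203.36920124791544)) h3 (np.float64(323.8989348728517), np.float64(145.19429818319648))
```

View pics/c4.png

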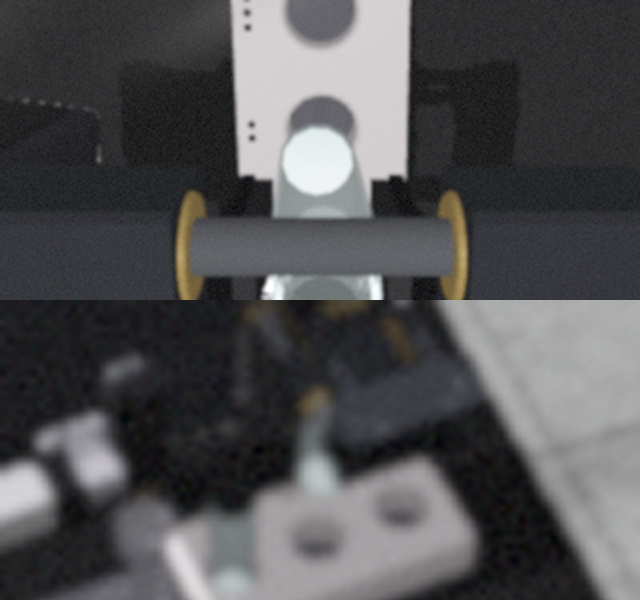

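Top crop: the held foot is at full-image (319,220). Hole 2 is centred on column 321 with its near rim at row 187.5. Hole 3's far rim is at row 163.5, centred on column 320.3.

```bash
python3 - <<'E'
from h import *
import pickle
d,s=pickle.load(open('w4.pkl','rb'))
a=onz(d,321,187.5,.032,s);b=onz(d,320.3,163.5,.032,s);print('rims',a,b,np.linalg.norm(a-b))
m=(a+b)/2
# tray side edges (full px) for the collector direction
E=[onz(d,160+u/2,140+v/2,.032,s) for u,v in((232,5),(238,172),(410,5),(407,172))]
for p in E: print(p)
for p,q in((E[0],E[1]),(E[2],E[3])): print('yaw',np.arctan2(*(q-p)[[1,0]]))
e=np.array([np.cos(.065),np.sin(.065),0]);h2=m+.025*e;h3=m-.025*e;print('h2',h2,'h3',h3)
f=onz(d,319,220,.0825,s);print('foot',f,'pos',s['position'],'move h2-f',h2-f)
# circle centre of hole3 by dark mask
E
```

```text
rims [0.53732517 0.01436925 0.032     ] [0.51711931 0.01250474 0.032     ] 0.02029169540264614
[ 0.50230135 -0.02463692  0.032     ]
[ 0.57380363 -0.02001562  0.032     ]
[0.49772556 0.04780136 0.032     ]
[0.56912244 0.05350735 0.032     ]
yaw 0.06454175810053188
yaw 0.0797497693309212
h2 [0.55216944 0.01506085 0.032     ] h3 [0.50227503 0.01181314 0.032     ]
foot [0.55019047 0.01379364 0.0825    ] pos [0.55092154 0.01540907 0.12541807] move h2-f [ 0.00197897  0.00126721 -0.0505    ]
```

>>> {"op": "jog_arm", "data": {
  "moves": [-0.007, 0.004, 0, 0, 0, 0, -1, -0.007, 0.004, 0.05, 0, 0, 0, -1, -0.007, 0.004, 0.1, 0, 0, 0, -1, -0.007, 0.004, 0.14, 0, 0, 0, -1, -0.007, 0.004, 0.16, 0, 0, 0, -1, -0.007, 0.004, 0.175, 0, 0, 0, -1, -0.007, 0.004, 0.19, 0, 0, 0, -1, -0.007, 0.004, 0.2, 0, 0, 0, -1]
}}

```text
time: 7.45
position: [0.5535, 0.0185, 0.0657]
tool_rot: [-0.103, 3.139, -0.0]
ft_force: [-0.0, -1.3, 0.6]
grip_width: 0.307
grip_force: 12.0
```

>>> {"op": "jog_arm", "data": {
  "moves": [0, 0, 0.015, 0, 0, 0, -1, 0, 0, 0.03, 0, 0, 0, -1, 0, 0, 0.04, 0, 0, 0, -1, 0, 0, 0.046, 0, 0, 0, -1, 0, 0, 0.05, 0, 0, 0, -1, 0, 0, 0.053, 0, 0, 0, -1, 0, 0, 0.053, 0, 0, 0, -1, 0, 0, 0.053, 0, 0, 0, -1]
}}

```text
time: 8.45
position: [0.5546, 0.0179, 0.0518]
tool_rot: [-0.103, 3.137, -0.001]
ft_force: [-1.9, -3.8, 11.5]
grip_width: 0.31
grip_force: 12.0
```

>>> {"op": "jog_arm", "data": {
  "moves": [0, 0, 0, 0, 0, 0, 0.2, 0, 0, 0, 0, 0, 0, 0.2, 0, 0, 0, 0, 0, 0, 0.2, 0, 0, 0, 0, 0, 0, 0.2, 0, 0, -0.02, 0, 0, 0, 0.2, 0, 0, -0.1, 0, 0, 0, 0.2, 0, 0, -0.2, 0, 0, 0, 0.2, 0, 0, -0.32, 0, 0, 0, 0.2]
}}

```text
time: 9.45
position: [0.5528, 0.0188, 0.1467]
tool_rot: [0.104, -3.139, 0.0]
ft_force: [-0.4, 0.0, -0.1]
grip_width: 0.598
grip_force: 0.0
```

```bash
python3 - <<'E'
from h import *
delta((.532,.312,.15),Y)
E
```

```text
pos [0.5528 0.0188 0.1467] F [-0.4  0.  -0.1] t 9.45 -> shift [ 0.0047  0.9797 -0.0111] turn [-0.     -0.0007  0.001 ]
```

>>> {"op": "jog_arm", "data": {
  "moves": [0, 0.1, 0, 0, 0, 0, 0.2, 0, 0.25, 0, 0, 0, 0, 0.2, 0, 0.41, 0, 0, 0, 0, 0.2, 0, 0.57, 0, 0, 0, 0, 0.2, 0, 0.73, 0, 0, 0, 0, 0.2, 0, 0.87, 0, 0, 0, 0, 0.2, 0.005, 0.978, 0, 0, 0, 0, 0.2, 0.005, 0.978, 0, 0, 0, 0, 0.2]
}}

```text
time: 10.45
position: [0.5308, 0.3155, 0.1458]
tool_rot: [0.113, -3.139, -0.002]
ft_force: [-0.1, -0.4, 0.5]
grip_width: 0.6
grip_force: 0.0
```

```bash
python3 - <<'E'
from h import *
import pickle
s=ctrl.get_state();d=snap('wrist','w5');pickle.dump((d,s),open('w5.pkl','wb'))
e=snap('scene','e5')
a=cv2.resize(e['pixels'][80:200,160:360,::-1],(500,300),interpolation=cv2.INTER_CUBIC)
b=cv2.resize(d['pixels'][100:340,120:520,::-1],(500,300),interpolation=cv2.INTER_CUBIC)
cv2.imwrite('pics/c5.png',np.vstack([b,a]))
print(proj(d,(.532,.312,.0),s),proj(d,(.532,.312,.095),s)); delta((.532,.312,.043),Y)
E
```

```text
(np.float64(317.39898085009344), np.float64(191.23376182544877)) (np.float64(316.1987106637527), np.float64(219.05329745831597))
pos [0.5325 0.311  0.1459] F [ 0.1 -0.2  0.4] t 10.55 -> shift [0.0014 0.0037 0.3429] turn [-0.0008  0.0002  0.0012]
```

View pics/c5.png

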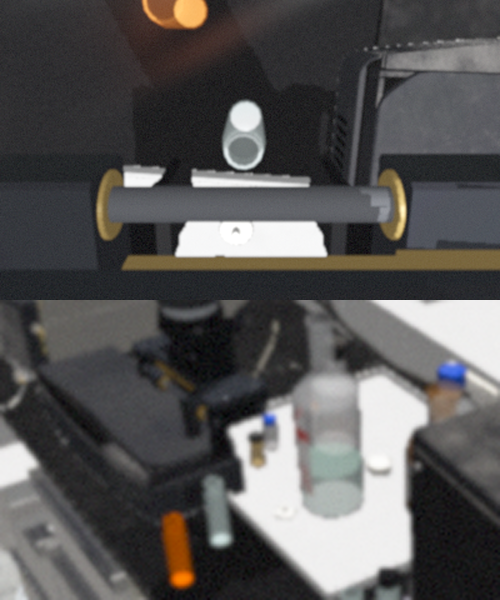

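Vial B's foot is at full-image (316,193) and its mouth at (314,220), as predicted. The black case beside it is only about 60 mm high, so I'll narrow the fingers a little and go down.

>>> {"op": "jog_arm", "data": {
  "moves": [0, 0, 0.05, 0, 0, 0, 0.08, 0, 0, 0.12, 0, 0, 0, 0.08, 0, 0, 0.19, 0, 0, 0, 0.08, 0, 0, 0.26, 0, 0, 0, 0.08, 0, 0, 0.32, 0, 0, 0, 0.08, 0, 0, 0.343, 0, 0, 0, 0.08, 0, 0, 0.343, 0, 0, 0, -1, 0, 0, 0.343, 0, 0, 0, -1],
  "newtons": 12
}}

```text
time: 11.55
position: [0.533, 0.3118, 0.0437]
tool_rot: [-0.104, 3.138, 0.001]
ft_force: [-0.1, 0.2, -0.4]
grip_width: 0.392
grip_force: 0.0
```

>>> {"op": "jog_arm", "data": {
  "moves": [0, 0, 0, 0, 0, 0, -1, 0, 0, 0, 0, 0, 0, -1, 0, 0, 0, 0, 0, 0, -1, 0, 0, 0, 0, 0, 0, -1, 0, 0, -0.02, 0, 0, 0, -1, 0, 0, -0.1, 0, 0, 0, -1, 0, 0, -0.2, 0, 0, 0, -1, 0, 0, -0.28, 0, 0, 0, -1]
}}

```text
time: 12.55
position: [0.5321, 0.3113, 0.1277]
tool_rot: [0.104, -3.14, 0.0]
ft_force: [0.1, -0.0, -0.9]
grip_width: 0.306
grip_force: 12.0
```

```bash
python3 - <<'E'
from h import *
delta((.5035,.0155,.125),Y)
E
```

```text
pos [0.5321 0.3113 0.1277] F [ 0.1 -0.  -0.9] t 12.55 -> shift [ 0.1602 -0.9777  0.0092] turn [-0.0002 -0.0003  0.001 ]
```

>>> {"op": "jog_arm", "data": {
  "moves": [0.02, -0.1, 0, 0, 0, 0, -1, 0.05, -0.25, 0, 0, 0, 0, -1, 0.08, -0.41, 0, 0, 0, 0, -1, 0.11, -0.57, 0, 0, 0, 0, -1, 0.14, -0.73, 0, 0, 0, 0, -1, 0.16, -0.87, 0, 0, 0, 0, -1, 0.16, -0.98, 0, 0, 0, 0, -1, 0.16, -0.98, 0, 0, 0, 0, -1]
}}

```text
time: 13.55
position: [0.5034, 0.0117, 0.1268]
tool_rot: [0.095, -3.14, 0.001]
ft_force: [-0.7, 1.0, 0.1]
grip_width: 0.306
grip_force: 12.0
```

```bash
python3 - <<'E'
from h import *
import pickle
s=ctrl.get_state();d=snap('wrist','w6');pickle.dump((d,s),open('w6.pkl','wb'))
b=cv2.resize(d['pixels'][140:290,160:480,::-1],(640,300),interpolation=cv2.INTER_CUBIC)
cv2.imwrite('pics/c6.png',b)
print('foot pred',proj(d,s['position']+[0,0,-.043],s)); delta((.503,.0145,.125),Y)
E
```

```text
foot pred (np.float64(321.24271786929023), np.float64(221.08072124590404))
pos [0.5035 0.014  0.1268] F [ 0.7  0.1 -0.9] t 13.6 -> shift [0.0014 0.0019 0.0058] turn [ 0.0003 -0.0005 -0.0015]
```

View pics/c6.png

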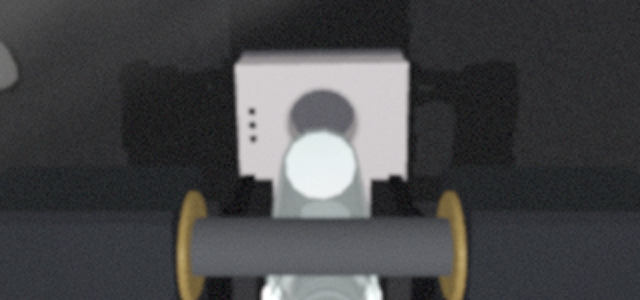

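Held foot is at full-image (320,222). Hole 3's rim starts at row 184.5, column 321, and the tray's front edge is at row 171.

```bash
python3 - <<'E'
from h import *
import pickle
d,s=pickle.load(open('w6.pkl','rb'));print(s['position'])
a=onz(d,321,184.5,.032,s);b=onz(d,321,171,.032,s);e=np.array([np.cos(.07),np.sin(.07),0])
print(a,b,(a-b)@e,'h3',a+.015*e,b+.026*e)
f=onz(d,320,222,.084,s);print('foot',f,'move',a+.0152*e-f)
E
```

```text
[0.50342158 0.01171009 0.12683832]
[0.48756007 0.01055966 0.032     ] [0.47606865 0.00984884 0.032     ] 0.011512996071340374 h3 [0.50252334 0.01160881 0.032     ] [0.50200498 0.01166735 0.032     ]
foot [0.50409399 0.01088339 0.084     ] move [-0.00137114  0.0007394  -0.052     ]
```

>>> {"op": "jog_arm", "data": {
  "moves": [0.004, 0.003, 0, 0, 0, 0, -1, 0.004, 0.003, 0.05, 0, 0, 0, -1, 0.004, 0.003, 0.1, 0, 0, 0, -1, 0.004, 0.003, 0.145, 0, 0, 0, -1, 0.004, 0.003, 0.165, 0, 0, 0, -1, 0.004, 0.003, 0.18, 0, 0, 0, -1, 0.004, 0.003, 0.195, 0, 0, 0, -1, 0.004, 0.003, 0.205, 0, 0, 0, -1]
}}

```text
time: 14.6
position: [0.5039, 0.014, 0.066]
tool_rot: [-0.102, 3.137, -0.003]
ft_force: [1.0, -5.3, 2.0]
grip_width: 0.306
grip_force: 12.0
```

>>> {"op": "jog_arm", "data": {
  "moves": [0, -0.003, 0.01, 0, 0, 0, -1, 0, -0.003, 0.025, 0, 0, 0, -1, 0, -0.003, 0.037, 0, 0, 0, -1, 0, -0.003, 0.046, 0, 0, 0, -1, 0, -0.003, 0.051, 0, 0, 0, -1, 0, -0.003, 0.054, 0, 0, 0, -1, 0, -0.003, 0.054, 0, 0, 0, -1, 0, -0.003, 0.054, 0, 0, 0, -1]
}}

```text
time: 15.6
position: [0.5039, 0.0139, 0.0509]
tool_rot: [-0.103, 3.138, -0.001]
ft_force: [-1.3, -5.6, 13.3]
grip_width: 0.306
grip_force: 12.0
```

>>> {"op": "jog_arm", "data": {
  "moves": [0, 0, 0, 0, 0, 0, 0.4, 0, 0, 0, 0, 0, 0, 0.4, 0, 0, 0, 0, 0, 0, 0.4, 0, 0, -0.01, 0, 0, 0, 0.4, 0, 0, -0.1, 0, 0, 0, 0.4, 0, 0, -0.25, 0, 0, 0, 0.4, 0, 0, -0.43, 0, 0, 0, 0.4, 0, 0, -0.63, 0, 0, 0, 0.4]
}}

```text
time: 16.6
position: [0.5019, 0.015, 0.2395]
tool_rot: [0.104, -3.139, -0.0]
ft_force: [0.6, -0.1, 0.0]
grip_width: 0.699
grip_force: 0.0
```

```bash
python3 - <<'E'
from h import *
import pickle
e=snap('side','s7');s=ctrl.get_state();pickle.dump((e,s),open('s7.pkl','wb'))
w=snap('wrist','w7')
a=cv2.resize(e['pixels'][185:250,260:370,::-1],(660,390),interpolation=cv2.INTER_CUBIC)
b=cv2.resize(w['pixels'][60:260,160:480,::-1],(660,200))
cv2.imwrite('pics/c7.png',np.vstack([a,b]))
delta((.651,.0225,.25),np.pi+.07)
h2,h3=np.array([.5525,.0165,0]),np.array([.503,.0135,0])
for h in(h2,h3): print([np.round((np.array(proj(e,h+[0,0,z]))-[260,185])*6) for z in(.032,.103)])
E
```

```text
pos [0.5064 0.0152 0.2454] F [ 0.2 -0.4 -1. ] t 16.7 -> shift [-0.4826 -0.0076 -0.0095] turn [ 0.002   0.0119 -0.0038]
[array([415., 248.]), array([418., 170.])]
[array([493., 220.]), array([500., 141.])]
```

View pics/c7.png

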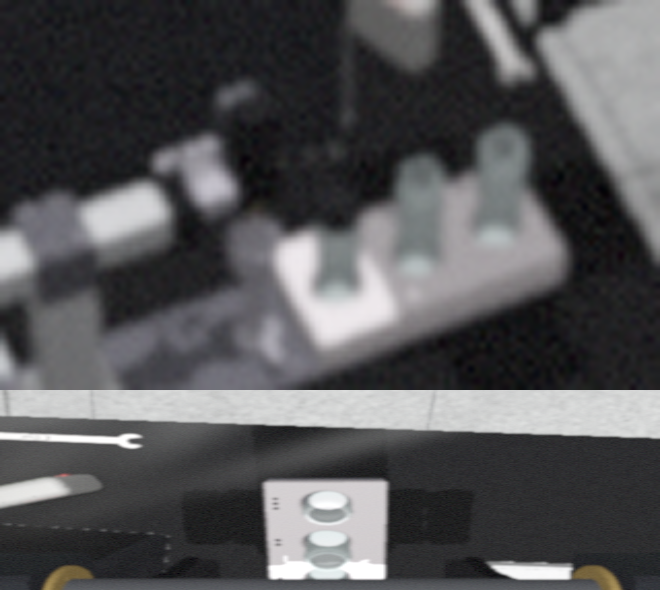

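Both open vials stand down in holes 2 and 3: the feet at (415,262) and (495,237) and the tops at (420,172) and (503,143) fit the prediction. Next is the grip.

>>> {"op": "jog_arm", "data": {
  "moves": [-0.07, 0, -0.02, 0, 0, -0.005, 0.4, -0.16, 0, -0.02, 0, 0, -0.005, 0.4, -0.26, 0, -0.02, 0, 0, -0.005, 0.4, -0.36, 0, -0.02, 0, 0, -0.005, 0.4, -0.44, 0, -0.02, 0, 0, -0.005, 0.4, -0.488, 0, -0.02, 0, 0, -0.005, 0.4, -0.488, 0, -0.02, 0, 0, -0.005, 0.4, -0.488, 0, -0.02, 0, 0, -0.005, 0.4]
}}

```text
time: 17.7
position: [0.6481, 0.0245, 0.2438]
tool_rot: [0.112, -3.139, -0.0]
ft_force: [0.7, -0.0, -0.5]
grip_width: 0.7
grip_force: 0.0
```

```bash
python3 - <<'E'
from h import *
import pickle
delta((.6527,.0244,.172),np.pi+.072)
w=snap('wrist','w8');s=ctrl.get_state();pickle.dump((w,s),open('w8.pkl','wb'))
delta((.6527,.0244,.172),np.pi+.072)
# grip/tray in wrist image: predicted pixels and tray edge columns on some rows
g=cv2.cvtColor(w['pixels'],cv2.COLOR_RGB2GRAY)
e=np.array([np.cos(.072),np.sin(.072),0]);n=np.array([-e[1],e[0],0]);o=np.array([.6527,.0244,0])
for x in(-.17,-.15,-.12): 
  L=[proj(w,o+x*e+y*n+[0,0,.032],s) for y in(-.036,.036)]
  v=int(L[0][1]);print(x,np.round(L,1),[i for i in np.where(np.abs(np.diff((g[v]>140).astype(int)))==1)[0]])
for x in(-.1,-.15,-.05): print('rim',x,np.round(proj(w,o+x*e+[0,0,.103],s),1))
print('grip top',[np.round(proj(w,o+x*e+y*n+[0,0,.215],s)) for x in(-.012,.012) for y in(-.0175,.0125)])
E
```

```text
pos [0.6481 0.0245 0.2438] F [ 0.7 -0.  -0.5] t 17.7 -> shift [-0.0155 -0.0014  0.2394] turn [ 0.0001 -0.0008 -0.0008]
pos [0.6481 0.0245 0.2441] F [-0.4 -0.1  0.2] t 17.75 -> shift [-0.0154 -0.0015  0.2404] turn [ 0.0003 -0.0004 -0.0007]
-0.17 [[287.9  30.3]
 [353.4  30.3]] [np.int64(121), np.int64(170), np.int64(284), np.int64(309), np.int64(329), np.int64(350), np.int64(525), np.int64(543)]
-0.15 [[288.3  50.1]
 [353.   50.1]] [np.int64(285), np.int64(304), np.int64(309), np.int64(329), np.int64(331), np.int64(350)]
-0.12 [[289.   78.9]
 [352.3  78.8]] [np.int64(285), np.int64(350)]
rim -0.1 [320.6  91. ]
rim -0.15 [320.6  31.7]
rim -0.05 [320.6 145.5]
grip top [array([294., 217.]), array([340., 217.]), array([294., 251.]), array([339., 251.])]
```

>>> {"op": "jog_arm", "data": {
  "moves": [-0.015, -0.004, 0.04, 0, 0, 0, 0.4, -0.015, -0.004, 0.08, 0, 0, 0, 0.4, -0.015, -0.004, 0.12, 0, 0, 0, 0.4, -0.015, -0.004, 0.16, 0, 0, 0, 0.4, -0.015, -0.004, 0.2, 0, 0, 0, 0.4, -0.015, -0.004, 0.23, 0, 0, 0, 0.4, -0.015, -0.004, 0.24, 0, 0, 0, 0.4, -0.015, -0.004, 0.24, 0, 0, 0, 0.4]
}}

```text
time: 18.75
position: [0.6534, 0.0237, 0.1722]
tool_rot: [-0.112, 3.139, 0.0]
ft_force: [0.7, 1.2, 1.0]
grip_width: 0.699
grip_force: 0.0
```

>>> {"op": "jog_arm", "data": {
  "moves": [0, 0, 0, 0, 0, 0, -1, 0, 0, 0, 0, 0, 0, -1, 0, 0, 0, 0, 0, 0, -1, 0, 0, 0, 0, 0, 0, -1, 0, 0, 0, 0, 0, 0, -1, 0, 0, 0, 0, 0, 0, -1, 0, 0, 0, 0, 0, 0, -1, 0, 0, 0, 0, 0, 0, -1],
  "newtons": 25
}}

```text
time: 19.75
position: [0.6534, 0.0237, 0.1724]
tool_rot: [-0.112, 3.139, 0.0]
ft_force: [-0.3, -0.2, 2.5]
grip_width: 0.267
grip_force: 25.0
```

>>> {"op": "jog_arm", "data": {
  "moves": [0.01, 0, 0, 0, 0, 0, -1, 0.025, 0, 0, 0, 0, 0, -1, 0.04, 0, 0, 0, 0, 0, -1, 0.055, 0, 0, 0, 0, 0, -1, 0.07, 0, 0, 0, 0, 0, -1, 0.085, 0, 0, 0, 0, 0, -1, 0.1, 0, 0, 0, 0, 0, -1, 0.1, 0, 0, 0, 0, 0, -1]
}}

```text
time: 20.75
position: [0.6242, 0.0216, 0.1724]
tool_rot: [-0.112, 3.137, 0.0]
ft_force: [3.5, 1.1, 0.0]
grip_width: 0.268
grip_force: 25.0
```

```bash
python3 - <<'E'
from h import *
s=ctrl.get_state();print(s['position'],s['ft_force'],s['grip_width'])
a=cv2.imread('pics/s7.png')[185:250,260:370].astype(int);e=snap('side','s9');b=e['pixels'][185:250,260:370,::-1].astype(int)
# inner tube: bright pixels along the boom axis
o=np.array([.6530,.0238,0]);u=np.array([np.cos(.072),np.sin(.072),0])
for x in np.arange(-.03,.05,.004):
    p=proj(e,o+x*u+[0,0,.158]);print(round(x,3),np.round(p,1),a[int(p[1]-185),int(p[0]-260)],b[int(p[1]-185),int(p[0]-260)])
E
```

```text
[0.62420735 0.02161603 0.17242576] [3.48126705 1.09544505 0.02202126] 0.2683679803507449
-0.03 [310.  209.8] [38 35 31] [44 42 41]
-0.026 [308.9 210.3] [34 31 29] [35 31 32]
-0.022 [307.7 210.7] [40 35 37] [51 45 48]
-0.018 [306.6 211.1] [34 34 34] [103  97  99]
-0.014 [305.4 211.5] [24 23 24] [121 115 117]
-0.01 [304.2 211.9] [25 23 23] [129 121 123]
-0.006 [303.1 212.3] [21 18 18] [131 125 126]
-0.002 [301.9 212.8] [28 28 31] [131 125 126]
0.002 [300.7 213.2] [23 20 21] [127 121 122]
0.006 [299.6 213.6] [37 36 37] [124 117 119]
0.01 [298.4 214. ] [111 102 107] [126 118 120]
0.014 [297.2 214.4] [160 150 154] [126 118 122]
0.018 [296.  214.8] [183 174 178] [126 118 120]
0.022 [294.9 215.3] [198 189 192] [119 112 116]
0.026 [293.7 215.7] [188 179 182] [117 110 111]
0.03 [292.5 216.1] [162 154 156] [97 90 92]
0.034 [291.3 216.5] [118 110 114] [71 68 67]
0.038 [290.1 217. ] [66 61 63] [49 46 48]
0.042 [289.  217.4] [54 52 52] [57 53 52]
0.046 [287.8 217.8] [100  98  97] [98 96 95]
```

>>> {"op": "jog_arm", "data": {
  "moves": [0.03, 0, 0, 0, 0, 0, -1, 0.07, 0, 0, 0, 0, 0, -1, 0.11, 0, 0, 0, 0, 0, -1, 0.15, 0, 0, 0, 0, 0, -1, 0.19, 0, 0, 0, 0, 0, -1, 0.22, 0, 0, 0, 0, 0, -1, 0.235, 0, 0, 0, 0, 0, -1, 0.235, 0, 0, 0, 0, 0, -1]
}}

```text
time: 21.8
position: [0.5538, 0.0165, 0.1724]
tool_rot: [-0.112, 3.137, -0.0]
ft_force: [7.2, -0.4, -1.0]
grip_width: 0.267
grip_force: 25.0
```

```bash
python3 - <<'E'
from h import *
p0=np.array([.6534,.0237,.1723])
e=snap('side','s10')
for i in range(3):
    s=ctrl.get_state();print(s['position'].round(4),np.linalg.norm((s['position']-p0)[:2]),s['ft_force'].round(1),s['grip_width']);snap('side','s11') 
o=np.array([.6530,.0238,0]);u=np.array([np.cos(.072),np.sin(.072),0]);n=np.array([-u[1],u[0],0])
g=cv2.GaussianBlur(cv2.cvtColor(e['pixels'],cv2.COLOR_RGB2GRAY),(3,3),0).astype(np.float32)
xs=np.arange(-.12,.06,.003)
P=lambda y,z:np.array([proj(e,o+x*u+y*n+[0,0,z]) for x in xs],np.float32)
V=[cv2.remap(g,P(y,z)[None,:,0],P(y,z)[None,:,1],cv2.INTER_LINEAR)[0] for y,z in((0,.158),(.008,.15))]
for x,a,b in zip(xs,*V): print(round(x,3),int(a),int(b),end=' | ')
E
```

```text
[0.5539 0.0165 0.1724] 0.09973137941237128 [ 4.9  1.  -1.6] 0.2637491310810601
[0.554  0.0165 0.1724] 0.0996721616284137 [ 5.9  0.  -0. ] 0.26546676125403584
[0.554  0.0164 0.1724] 0.0996250303346242 [ 5.9 -0.8 -0.9] 0.26815793402062454
-0.12 59 22 | -0.117 54 24 | -0.114 47 26 | -0.111 38 24 | -0.108 32 19 | -0.105 27 17 | -0.102 25 15 | -0.099 23 17 | -0.096 24 23 | -0.093 37 34 | -0.09 61 51 | -0.087 89 68 | -0.084 108 82 | -0.081 120 91 | -0.078 125 94 | -0.075 125 95 | -0.072 123 94 | -0.069 120 92 | -0.066 118 91 | -0.063 117 91 | -0.06 118 92 | -0.057 118 90 | -0.054 115 89 | -0.051 114 90 | -0.048 116 91 | -0.045 116 89 | -0.042 120 89 | -0.039 132 93 | -0.036 149 100 | -0.033 165 106 | -0.03 173 108 | -0.027 171 106 | -0.024 167 103 | -0.021 164 99 | -0.018 161 95 | -0.015 160 95 | -0.012 165 101 | -0.009 172 104 | -0.006 172 103 | -0.003 172 99 | 0.0 175 99 | 0.003 176 100 | 0.006 176 99 | 0.009 178 100 | 0.012 179 102 | 0.015 181 103 | 0.018 182 102 | 0.021 179 101 | 0.024 172 99 | 0.027 159 93 | 0.03 132 77 | 0.033 98 56 | 0.036 66 36 | 0.039 48 28 | 0.042 48 31 | 0.045 73 51 | 0.048 118 81 | 0.051 161 110 | 0.054 191 129 | 0.057 206 140 |
```

>>> {"op": "jog_arm", "data": {
  "moves": [0.001, 0, 0, 0, 0, 0, -1, 0.001, 0, 0, 0, 0, 0, -1, 0.001, 0, 0, 0, 0, 0, -1, 0.001, 0, 0, 0, 0, 0, -1, 0.001, 0, 0, 0, 0, 0, -1, 0.001, 0, 0, 0, 0, 0, -1, 0.001, 0, 0, 0, 0, 0, -1, 0.001, 0, 0, 0, 0, 0, -1]
}}

```text
time: 23.0
position: [0.554, 0.0165, 0.1724]
tool_rot: [-0.112, 3.137, -0.0]
ft_force: [6.2, 0.2, -1.4]
grip_width: 0.267
grip_force: 25.0
```

```bash
python3 - <<'E'
from h import *
s=ctrl.get_state();print(s['position'],np.linalg.norm((s['position']-[.6534,.0237,.1723])[:2]),s['ft_force'],s['grip_width'],s['grip_force'])
print(ctrl.close_job())
E
```

```text
[0.55400261 0.01647708 0.17237501] 0.09965947674731872 [ 6.21911282  0.18158834 -1.35628062] 0.26711976940895377 24.99463169946125
the job is handed in; nothing more can be done
None
```

The job is handed in at about 23 s, with no verdict shown: both open vials are fully down (hole 2, then hole 3), and the boom is held with the grip squeezed at 25 N, drawn out 99.7 mm by arm travel against 100 mm for mark 2.

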